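# Stack the keyed repair-parts trays on their dock

### The arm

A 6-joint arm with a two-finger parallel gripper is mounted at the origin on a cart in front of the work surface, level with it; the furniture and walls round the work are solid. World frame = base frame: x ahead of the robot, y to its left, z up, the work surface at z = 0. Lengths are in m, angles in degrees, forces in N, time in s.
With the tool pointing down it reaches from about 0.4 to 0.825 m from the base axis. Payload 7 kg.
Tool frame: the origin (TCP) lies midway between the tips of the shut fingers; the grasp point (between the pads) lies 19 mm behind it; z points along the fingers, y is the line along which they close (so a half turn about z gives the same grasp; the last joint's range is limited). The gripper opens to 88 mm and grips with 3 to 60 N. Pads are 19 mm wide; open, the fingers measure 130 mm over their backs; the gripper's body (78 mm by 193 mm) begins 47 mm behind the grasp point.
Start: joints at [90.59, 20.546, 0.682, 0, -70.136, -16.507], TCP at [0.185, 0.649, 0.227] pointing down, gripper open.
Joint ranges: [-176.03, 176.03], [-82.01, 121.73], [-58.28, 71.71], [-173.87, 95.51], [-174.79, -0.11], [-173.66, 173.66]. Speed limits (degrees/s): [136.94, 136.94, 172.46, 180, 180, 180].

### API

Orientations are given as [roll, pitch, yaw] about the fixed x, y, z axes, in that order (R = Rz(yaw) Ry(pitch) Rx(roll)).
In Python, from plant import ctrl, viewer, close_job gives the robot as it stands. The module is installed in compiled form; this text tells all that it offers.
- The arm moves only by the tool step_arm, never from a script. Its argument "moves" is a list that holds one entry, the list of rows, each a list of 5 numbers: the shift along the world's x, y, z in cm, then the turn about the world's z in rad, then the finger opening in cm, from 0 to 8.76. In form: [[[tx, ty, tz, twist, grip], ...]]. A call has 1 to 10 rows; each row shifts and turns the commanded pose from where the row before left it; what a row does not reach is not made up. A row lasts 1/10 s, in which the tool goes at most 50 mm and 8.59 degrees, less where a joint would pass 70% of its speed; a pose out of reach is approached as far as the arm can. A call with a gripper value outside its range is refused whole. The fingers move at their own pace and stop on an object; the grip force is fixed at half the most. Time passes only in rows, so rows that do not move let the fingers close. It gives the time, the measured TCP pose, the force, the opening and the grip force at its end, in the units of the state.
- ctrl.get_obs(): the state, without advancing time (a new reading comes with each control period).
- viewer.snapshot(name): name is "scene" or "side" or "wrist"; returns (picture, depth): 480x640x3 uint8, blue, green, red; 480x640 float32, m along the optical axis (not along the pixel's ray), 0 where there is no reading.
- viewer.camera_info(name): a dict with "camera_matrix" (3x3 intrinsics, pixels), "eye" and "orientation" of the camera in the world. Camera axes: x right, y down, z forward; pixel columns grow to the right and rows downward; lengths in m; the calibration is good to about 2 mm. A picture is of the moment at which its call begins: read the wrist's pose just before it. camera_info takes no time and is no camera call; for the wrist camera it gives the pose at the moment of the call.
- close_job(): hands the job in; it is judged then, once.
The state is a dict: "clock": time; "joint_pos": joint angles; "qvel": joint speeds; "tau": joint torques, N m; "tool_pos": TCP position; "orientation": TCP orientation; "force": force on the tool from outside, world axes, zero at the start; "moment": the same for the moment, N m; "opening": finger opening in m; "gripper_force": force on a finger pad.
Only numpy, scipy, OpenCV 4.12 (cv2) and the standard library are available. Lean on these libraries where they do the work, as an engineer would, in place of code of your own. Each camera call takes 0.05 s, during which the arm holds its last target. There are 200 camera calls.

### The job

Put the parts organiser together on its metal dock. First turn the steel key on the dock until it points straight along the dock, from one notched end block to the other; then seat the deep tray on the dock over the key, stack the shallow tray on it and finally put the lid on top, each level and fully down with its wide lug in the wide notch below and its narrow lug in the narrow notch. Leave the loose screwdriver and the loose phone next to the work where they lie.

Things in the scene. Friction and masses are not known exactly. Their poses are not given: they have to be found in the camera images.
- dock_seat (a point): Dock, fixed, elsewhere each time: aluminium plate 190 x 90 x 12 mm with a notched block 54 mm wide at each end, 150 mm over their outer faces, 125 mm clear between. Point: middle of the dock, level with the blocks' tops (38 mm above the worktop). x runs along the dock from the wide-notched block to the narrow-notched one, z up.
- dock_wide_notch (a point): Mouth of the wide notch in the top of the dock's -x end block, 70.5 mm from dock_seat. Dock and trays have the same notches, 11 mm deep and open outward: 34 mm wide at the -x end, 20 mm at the +x end. Lugs on all tiers: tapered, 10 mm deep, 30 mm wide at the -x end, 16 mm at +x; they have 2 mm of play each side across and 2.5 mm lengthwise.
- key (a joint): Turn of the dock's key about its upright axis at the middle of the dock (rad): 0 when the bar lies along the dock's x, positive counter-clockwise from above; range -0.7 to 1.6. Light friction (about 0.06 N m); it stays where it is left; no stop or click at 0.
- key_top (a point): Key: steel bar 46 mm long, 12 mm wide, round ends, 20 mm tall on a 52 mm disc between the end blocks. Point: centre of the bar's top (36 mm above the worktop; the disc's top is at 16 mm), x along the bar. Pinch it across its width from above. It enters the slot under the deep tray only within about 0.1 rad of the dock's x.
- deep_mid (a point): Deep tray, loose grey plastic, one wall down its length: 150 mm (x) by 54 mm (y), 44 mm tall with lugs, about 0.2 kg. Point: its centre, 22 mm above the lugs' feet, 12 mm above the floor face that rests on the rim below. Wide lug and notch at -x. Two ribs 10 mm deep, 60 mm long beneath leave a slot 17 mm wide along x for the key. Grip across its width.
- shallow_mid (a point): Shallow tray, loose grey plastic, two cross walls: 150 mm (x) by 60 mm (y), 34 mm tall with lugs, about 0.16 kg, no slot beneath. Point: its centre, 17 mm above the lugs' feet, 7 mm above the floor face that rests on the rim below. Wide lug and notch at -x. It overhangs the deep tray by 3 mm each side. Grip across its width.
- lid_handle (a point): Lid, loose grey plastic plate 150 mm (x) by 60 by 6 mm with the two lugs beneath (wide at -x) and a bar handle on top 64 mm long (x), 14 mm wide, 24 mm tall; 0.14 kg. Point: middle of the handle, 12 mm below its top, 12 mm above the plate, 18 mm above the plate's underside (resting face), 28 mm above the lugs' feet.
- screwdriver: Bystander: small screwdriver 145 mm long, 14 mm thick, lying loose on the bare worktop beyond the trays. Origin under its middle, long along its y.
- phone: Bystander: phone 138 x 68 x 8 mm lying loose beyond the dock. Origin under its centre, long along its x.

How it is judged:
By the outcome, as a careful person would: the job done as asked, in the order asked, and still so for the second after the job is handed in, with the robot touching nothing.
It also fails if it takes over 72 s, if anything falls off the work surface, if the arm or the gripper's body presses on something with over 40 N, if the wrist force passes 120 N, or if a joint passes its speed limit or range.

## Working session

There is one attempt and no reset: what is moved stays moved. The work goes in short steps, Python scripts to look and compute and a tool call to move; the robot and the scene stay as the last step left them, time stands still between calls to the robot, and variables do not carry over. Pictures are saved under pics/ and viewed, at most 10 in all, crops included, and the job is handed in when it is done.

Besides the shell and the picture viewer there is one more tool, called after "Call:" in YAML: its name, and indented under it one key for each argument. step_arm: Moves the arm, as the interface text tells. Its arguments: {"type":"object","properties":{"moves":{"type":"array","items":{"type":"array","items":{"type":"array","items":{"type":"number"}}}}},"required":["moves"]}

```bash
mkdir -p pics
cat > h.py <<'E'
import numpy as np, cv2
from plant import ctrl, viewer, close_job
from scipy.spatial.transform import Rotation as R
def snap(n,f=None):
    i=viewer.camera_info(n); p,d=viewer.snapshot(n)
    if f: cv2.imwrite('pics/'+f,p)
    return p,d,i
def Rm(i):
    o=np.array(i['orientation'],float)
    if o.shape==(3,3): return o
    return R.from_euler('xyz',o,degrees=True).as_matrix()
def cloud(d,i):
    K=np.array(i['camera_matrix']);v,u=np.mgrid[:480,:640]
    P=np.stack([(u-K[0,2])/K[0,0]*d,(v-K[1,2])/K[1,1]*d,d],-1)
    W=P@Rm(i).T+np.array(i['eye']); W[d==0]=np.nan
    return W
def ray(i,u,v,z):
    K=np.array(i['camera_matrix'])
    r=Rm(i)@np.array([(u-K[0,2])/K[0,0],(v-K[1,2])/K[1,1],1]); e=np.array(i['eye'])
    return e+r*(z-e[2])/r[2]
E
python3 - <<'E'
from h import *
for n in ('scene','wrist'):
    p,d,i=snap(n,n+'0.png'); print(n,i)
    np.savez('pics/'+n+'0.npz',p=p,d=d,W=cloud(d,i))
print(ctrl.get_obs())
E
```

```text
scene {'camera_matrix': array([[573.07942037,   0.        , 314.13629254],
       [  0.        , 573.07942037, 247.16990899],
       [  0.        ,   0.        ,   1.        ]]), 'eye': array([0.11694165, 0.52856294, 0.81828008]), 'orientation': array([-139.52564404,    0.58819359, -135.46792316])}
wrist {'camera_matrix': array([[384.68763056,   0.        , 317.59571847],
       [  0.        , 384.68763056, 237.62456234],
       [  0.        ,   0.        ,   1.        ]]), 'eye': array([0.25179237, 0.62873943, 0.38405475]), 'orientation': array([ 1.64978036e+02, -7.55696172e-02, -1.05927040e+02])}
{'clock': 0.1, 'joint_pos': array([ 9.05893970e+01,  2.05883466e+01,  6.39800792e-01, -1.84584535e-02,
       -7.01358897e+01, -1.65056352e+01]), 'qvel': array([ 0.05426116, -0.07778775,  0.18572916,  0.08061016,  0.04016946,
       -0.00832908]), 'tau': array([-1.32570232e-03, -5.84166098e+01,  2.93749076e+01,  7.01548263e+00,
        1.01277253e-02, -4.92106869e-05]), 'tool_pos': array([0.18502227, 0.64869653, 0.22570855]), 'orientation': array([ 1.79914113e+02, -7.35326902e-03, -1.59225174e+01]), 'force': array([ 1.08695848, -0.56385035, -0.61624948]), 'moment': array([-0.02694845,  0.03604962, -0.0168086 ]), 'gripper_force': 0.0, 'opening': 0.08784686822441708}
```

View pics/scene0.png

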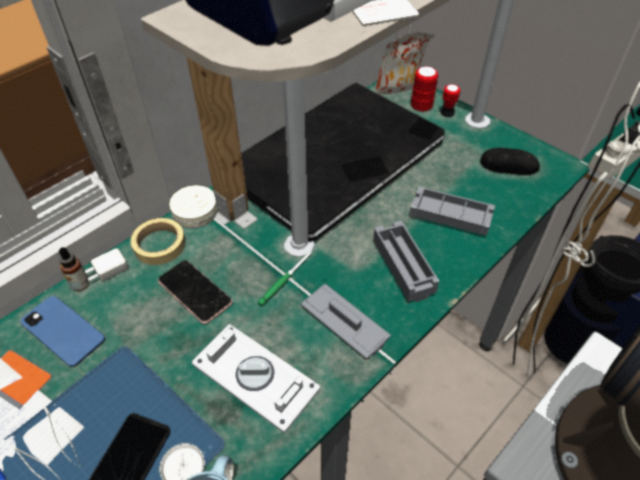

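View pics/wrist0.png

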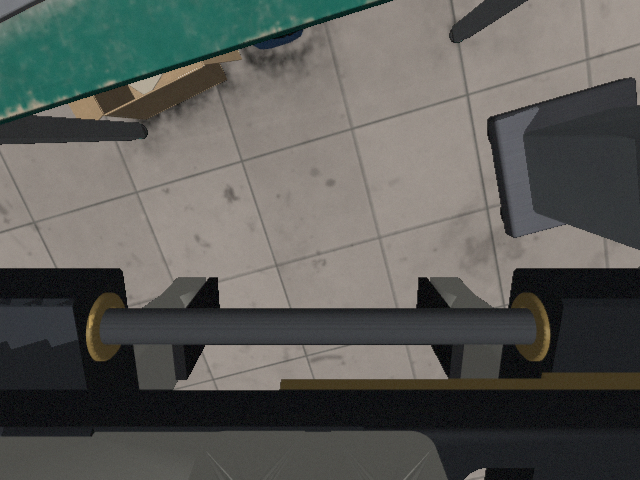

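The scene view shows the dock at about (256,372), lid (345,320), deep tray (405,262), shallow tray (452,210), screwdriver (275,288), phone (195,290), and a shelf on posts behind. The wrist view is mostly floor.

Run:
```python
from h import *
z=np.load('pics/scene0.npz');p=z['p'];W=z['W']
for n,(u,v) in dict(dock=(225,390),key=(256,371),lid=(345,318),lidc=(325,310),deep=(405,262),shal=(452,210),drv=(272,290),phone=(195,290),post=(296,235),shelf=(290,60),laptop=(330,200)).items(): print(n,W[v,u].round(3))
c1=cv2.resize(p[280:440,180:400],None,fx=3.6,fy=3.6,interpolation=cv2.INTER_CUBIC)
c2=cv2.resize(p[170:310,360:510],None,fx=4.2,fy=4.2,interpolation=cv2.INTER_CUBIC)
cv2.imwrite('pics/c1.png',c1);cv2.imwrite('pics/c2.png',c2)
# top-level blob fits by height
from scipy import ndimage as nd
for n,lo,hi,(u0,v0,u1,v1) in [('blocks',.03,.042,(185,320,330,435)),('deep',.036,.05,(365,210,445,305)),('shal',.026,.04,(405,180,500,240)),('lidplate',.01,.022,(295,278,395,360)),('lidhandle',.03,.046,(295,278,395,360))]:
    w=W[v0:v1,u0:u1]; m=(w[...,2]>lo)&(w[...,2]<hi)
    q=w[m]; r=cv2.minAreaRect((q[:,:2]*1000).astype(np.float32)); print(n,m.sum(),r,np.median(q[:,2]).round(4), np.nanpercentile(w[...,2],[5,50,95]).round(3))
```

```text
dock [0.507 0.34  0.001]
key [0.484 0.294 0.03 ]
lid [0.45  0.129 0.032]
lidc [0.492 0.133 0.017]
deep [ 0.457 -0.036  0.024]
shal [ 0.478 -0.209  0.014]
drv [0.589 0.165 0.012]
phone [0.689 0.257 0.007]
post [0.632 0.063 0.041]
shelf [0.614 0.074 0.408]
laptop [ 0.655 -0.051  0.033]
blocks 749 ((489.98126220703125, 292.8978576660156), (150.55787658691406, 54.849395751953125), 7.4982194900512695) 0.0366 [-0.002  0.002  0.028]
deep 857 ((446.8953857421875, -77.43714904785156), (139.05926513671875, 160.95562744140625), 64.57077026367188) 0.042 [-0.002  0.002  0.043]
shal 834 ((457.6953125, -163.62527465820312), (149.5244598388672, 148.58529663085938), 23.673433303833008) 0.0317 [-0.002  0.002  0.033]
lidplate 2342 ((456.58441162109375, 122.83892059326172), (62.05058670043945, 151.28839111328125), 89.37905883789062) 0.0163 [-0.002  0.001  0.026]
lidhandle 361 ((455.94732666015625, 123.56831359863281), (16.043115615844727, 62.51155471801758), 87.45379638671875) 0.0392 [-0.002  0.001  0.026]
```

View pics/c1.png

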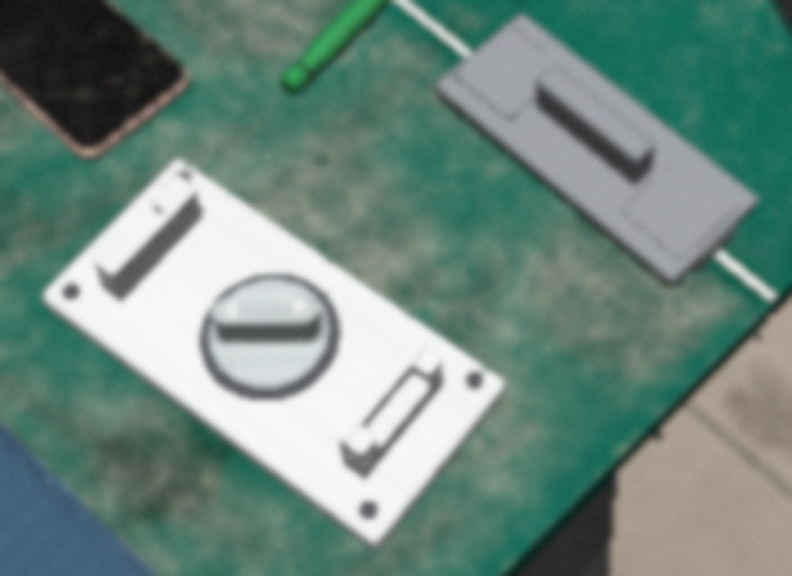

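View pics/c2.png

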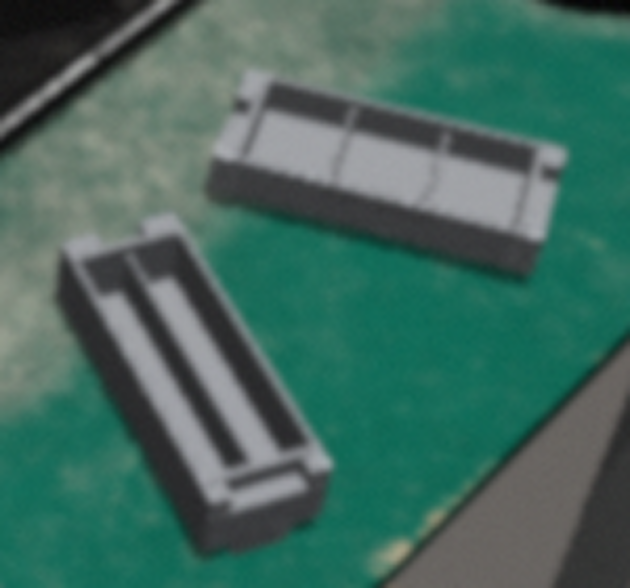

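c1 shows the dock's two blocks, the key roughly across the dock's diagonal and the lid. c2 shows the deep tray, whose near end at (270,490) has the wide notch, and the shallow tray. Moving closer for a wrist look.

Call:
step_arm:
  moves:
    - [[2.3,-4.3,0.3,0.04,8.76],[2.3,-4.3,0.3,0.04,8.76],[2.3,-4.3,0.3,0.04,8.76],[2.3,-4.3,0.3,0.04,8.76],[2.3,-4.3,0.3,0.04,8.76],[2.3,-4.3,0.3,0.04,8.76],[2.3,-4.3,0.3,0.04,8.76],[2.3,-4.3,0.3,0.04,8.76],[2.3,-4.3,0.3,0.04,8.76],[2.3,-4.3,0.3,0.05,8.76]]

```text
clock: 1.1
tool_pos: [0.4154, 0.2171, 0.2567]
orientation: [-180.0, -0.0, 7.7]
force: [1.8, 0.9, -1.1]
opening: 0.0879
gripper_force: 0.0
```

Run:
```python
from h import *
o=ctrl.get_obs();print(o['tool_pos'],o['orientation'],o['joint_pos'])
p,d,i=snap('wrist')
np.savez('pics/w1.npz',p=p,d=d,W=cloud(d,i))
cv2.imwrite('pics/w1.png',cv2.resize(p[:300],(800,375),interpolation=cv2.INTER_CUBIC))
```

```text
[0.41539809 0.21713381 0.25674982] [-1.79982435e+02 -8.41618418e-03  7.69909280e+00] [ 5.17449606e+01 -5.17606063e-01 -2.14411870e+01 -7.25328853e-03
 -6.90581581e+01  4.59567249e+01]
```

View pics/w1.png

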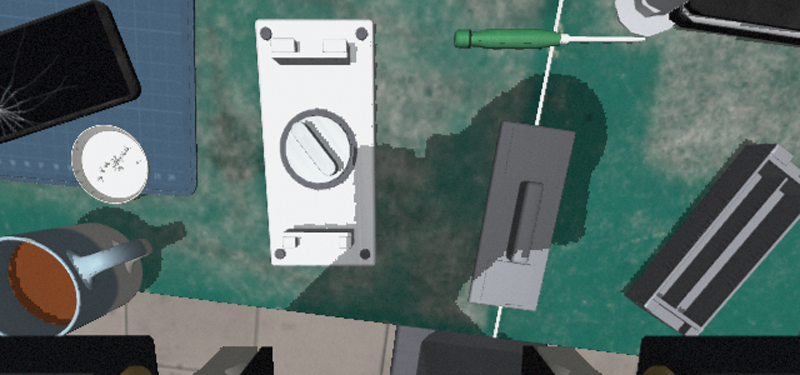

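The near dock block has the wide notch (297–340, 242) and the far one the narrow notch (297–322, 45), so dock x points away from the robot. The key runs from (300,128) to (335,168), about 40° counter-clockwise. I'll fit these and check the lid's lugs from the side camera.

Run:
```python
from h import *
z=np.load('pics/w1.npz');W=z['W']
def fit(n,lo,hi,u0,v0,u1,v1):
    u0,v0,u1,v1=[int(a/1.25) for a in (u0,v0,u1,v1)]
    w=W[v0:v1,u0:u1];m=(w[...,2]>lo)&(w[...,2]<hi);q=w[m]
    r=cv2.minAreaRect((q[:,:2]*1000).astype(np.float32))
    print(n,m.sum(),np.round(r[0],1),np.round(r[1],1),round(r[2],1),np.median(q[:,2]).round(4))
fit('key',.03,.042,275,105,360,190)
fit('farblk',.03,.042,255,15,380,75)
fit('nearblk',.03,.042,255,220,380,270)
fit('blocks',.03,.042,255,15,380,270)
fit('plate',.006,.018,240,10,390,275)
fit('handle',.03,.046,460,110,590,315)
fit('lid',.01,.024,460,110,590,315)
fit('deep',.03,.05,620,110,800,340)
p,d,i=snap('side'); 
print(i['eye'],i['orientation'])
Ws=cloud(d,i); np.savez('pics/side.npz',p=p,W=Ws)
cv2.imwrite('pics/side.png',p)
```

```text
key 627 [489.8 290.1] [45.  12.1] 44.7 0.0362
farblk 802 [557.7 299.3] [12.7 53.9] 7.7 0.0379
nearblk 423 [422.3 281.3] [11.9 54.3] 7.6 0.038
blocks 1852 [490.2 290.4] [148.9  54.3] 7.6 0.0373
plate 14953 [489.8 290.4] [190.3  90.5] 7.7 0.0124
handle 1047 [456.5 120.4] [63.7 14.7] 0.1 0.0398
lid 7377 [456.5 120. ] [ 60.5 150.3] 89.9 0.0165
deep 5299 [460.8 -40.5] [ 55.9 150.1] 64.4 0.0385
[0.59661688 0.82475339 0.62184497] [-126.46927917   -0.66271587  177.17097574]
```

View pics/side.png

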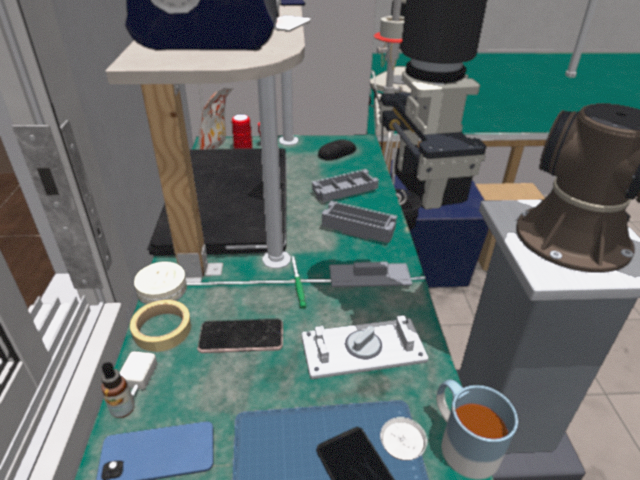

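Good fits: dock (490.0, 290.3) mm at 7.7°; key bar at 44.7°, so 0.646 rad off. Approaching the key.

Call:
step_arm:
  moves:
    - [[1.49,1.46,-1.2,0.129,6],[1.49,1.46,-1.2,0.129,5],[1.49,1.46,-1.2,0.129,4],[1.49,1.46,-1.2,0.129,4],[1.49,1.46,-1.2,0.13,4],[0,0,-4,0,4],[0,0,-4,0,4],[0,0,-4,0,4],[0,0,-1.5,0,4],[0,0,0,0,4]]

```text
clock: 2.2
tool_pos: [0.4879, 0.2908, 0.0585]
orientation: [180.0, 0.4, 44.6]
force: [-0.2, 0.8, 0.8]
opening: 0.0401
gripper_force: 0.0
```

Call:
step_arm:
  moves:
    - [[0,0,-2,0,4],[0,0,-1.8,0,4],[0,0,0,0,4],[0,0,0,0,0.8],[0,0,0,0,0.8],[0,0,0,0,0.8],[0,0,0,0,0.8]]

```text
clock: 2.9
tool_pos: [0.49, 0.2925, 0.0245]
orientation: [-180.0, -0.1, 44.6]
force: [3.7, -2.7, -0.0]
opening: 0.0134
gripper_force: 4.4
```

Call:
step_arm:
  moves:
    - [[0,0,-0.3,0,0.8],[0,0,0,0,0.8],[0,0,0,-0.13,0.8],[0,0,0,-0.13,0.8],[0,0,0,-0.13,0.8],[0,0,0,-0.13,0.8],[0,0,0,-0.126,0.8],[0,0,0,0,0.8],[0,0,0,0,0.8]]

```text
clock: 3.8
tool_pos: [0.4911, 0.2915, 0.0238]
orientation: [180.0, -0.2, 7.6]
force: [-1.2, -8.7, 25.0]
opening: 0.012
gripper_force: 30.0
```

Call:
step_arm:
  moves:
    - [[0,0,0.2,0,3],[0,0,0,0,3.5],[0,0,0,0,3.5],[0,0,1,0,4],[0,0,4,0,8.76],[-1,-4.5,2,-0.1,8.76],[-1,-4.5,3,-0.1,8.76],[-1,-4.5,3,-0.1,8.76],[-1,-4.5,3,-0.1,8.76],[-1,-4.5,3,0,8.76]]

```text
clock: 4.8
tool_pos: [0.4425, 0.0822, 0.2031]
orientation: [-180.0, -0.0, -15.5]
force: [1.2, -0.2, 0.5]
opening: 0.0821
gripper_force: 0.0
```

Call:
step_arm:
  moves:
    - [[-0.5,-4.5,0.2,0,8.76],[-0.5,-4.5,0,0,8.76],[0,0,0,0,8.76]]

```text
clock: 5.1
tool_pos: [0.4319, -0.01, 0.2043]
orientation: [-180.0, -0.0, -15.6]
force: [0.4, 0.5, -0.3]
opening: 0.0876
gripper_force: 0.0
```

Run:
```python
from h import *
o=ctrl.get_obs();print(o['tool_pos'],o['orientation'],o['force'])
p,d,i=snap('wrist')
np.savez('pics/w2.npz',p=p,d=d,W=cloud(d,i))
cv2.imwrite('pics/w2.png',cv2.resize(p[:300],(800,375),interpolation=cv2.INTER_CUBIC))
```

```text
[ 0.43189943 -0.00996164  0.2043483 ] [-1.79978255e+02 -1.96169415e-02 -1.55691229e+01] [ 0.39838451  0.52472689 -0.32131753]
```

View pics/w2.png

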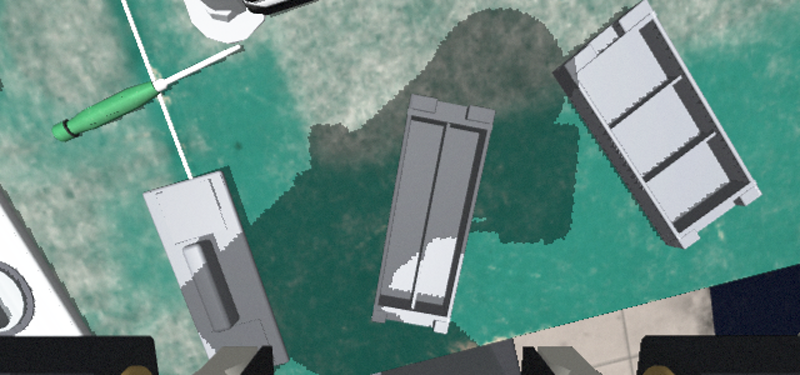

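The wrist view shows the deep tray in the middle (far end 450,105, near end 412,320) and the shallow tray at upper right, with its near end at (715,215).

Run:
```python
from h import *
z=np.load('pics/w2.npz');W=z['W'];p=z['p']
def fit(n,lo,hi,u0,v0,u1,v1):
    u0,v0,u1,v1=[int(a/1.25) for a in (u0,v0,u1,v1)]
    w=W[v0:v1,u0:u1];m=(w[...,2]>lo)&(w[...,2]<hi);q=w[m]
    r=cv2.minAreaRect((q[:,:2]*1000).astype(np.float32))
    print(n,m.sum(),np.round(r[0],1),np.round(r[1],1),round(r[2],1),np.median(q[:,2]).round(4))
    return r
def ends(r,W,lo,hi):
    c=np.array(r[0])/1000;a=np.deg2rad(r[2]); 
    if r[1][0]<r[1][1]: a+=np.pi/2
    if np.cos(a)<0:a+=np.pi
    e=np.array([np.cos(a),np.sin(a)]);f=np.array([-e[1],e[0]])
    q=W.reshape(-1,3);x=(q[:,:2]-c)@e;y=(q[:,:2]-c)@f
    for s,nm in((-1,'near'),(1,'far')):
        m=(abs(s*x-.0715)<.0025)&(abs(y)<.031)
        b=np.round(y[m]*1000/2)*2
        print(nm,[(int(k),round(float(np.median(q[m][b==k,2])*1000))) for k in np.unique(b)])
    print('axis',np.rad2deg(a))
r=fit('deep',.034,.05,360,80,500,340);ends(r,W,0,0)
r=fit('shal',.026,.042,550,0,780,250);ends(r,W,0,0)
w1=np.load('pics/w1.npz')
c=z['p'][130:290,100:240];cv2.imwrite('pics/lid.png',cv2.resize(c,None,fx=3.5,fy=3.5))
```

```text
deep 3473 [460.7 -41.1] [ 54.2 150. ] 64.3 0.0437
near [(-26, 44), (-24, 44), (-22, 44), (-20, 44), (-18, 44), (-16, 34), (-14, 33), (-12, 33), (-10, 33), (-8, 33), (-6, 33), (-4, 33), (-2, 33), (0, 33), (2, 33), (4, 33), (6, 33), (8, 34), (10, 33), (12, 33), (14, 33), (16, 33), (18, 44), (20, 44), (22, 44), (24, 44), (26, 44), (28, 0), (30, 0)]
far [(-28, 43), (-26, 44), (-24, 44), (-22, 44), (-20, 44), (-18, 45), (-16, 44), (-14, 44), (-12, 44), (-10, 39), (-8, 33), (-6, 33), (-4, 33), (-2, 33), (0, 33), (2, 33), (4, 33), (6, 33), (8, 33), (10, 43), (12, 44), (14, 44), (16, 44), (18, 44), (20, 44), (22, 44), (24, 44), (26, 44), (28, 0), (30, 0)]
axis 334.27396392822266
shal 5104 [ 474.1 -203.5] [150.2  61.3] 23.2 0.0333
near [(-30, 34), (-28, 34), (-26, 34), (-24, 34), (-22, 34), (-20, 34), (-18, 31), (-16, 28), (-14, 24), (-12, 23), (-10, 23), (-8, 23), (-6, 23), (-4, 23), (-2, 23), (0, 23), (2, 23), (4, 23), (6, 23), (8, 23), (10, 24), (12, 23), (18, 34), (20, 34), (22, 34), (24, 34), (26, 34), (28, 1), (30, 22)]
far [(-30, 34), (-28, 34), (-26, 34), (-24, 34), (-22, 34), (-20, 34), (-18, 34), (-16, 34), (-14, 34), (-12, 34), (-10, 28), (-8, 23), (-6, 23), (-4, 23), (-2, 23), (0, 23), (2, 23), (4, 23), (6, 23), (10, 34), (12, 34), (14, 35), (16, 34), (18, 34), (20, 34), (22, 34), (24, 34), (26, 34), (28, 33), (30, 21)]
axis 23.221502304077152
```

Call:
step_arm:
  moves:
    - [[0.96,-1.04,-3,-0.059,8.76],[0.96,-1.04,-3,-0.059,8.76],[0.96,-1.03,-3,-0.059,8.76],[0,0,-4,0,8.76],[0,0,-3,0,8.76],[0,0,-1,0,8.76],[0,0,-1,0,8.76],[0,0,0,0,8.76],[0,0,0,0,8.76]]

```text
clock: 6.05
tool_pos: [0.463, -0.0369, 0.0246]
orientation: [-179.9, -0.1, -25.4]
force: [-0.7, -1.3, 0.0]
opening: 0.0878
gripper_force: 0.0
```

Call:
step_arm:
  moves:
    - [[-0.23,-0.42,0,0,8.76],[0,0,-1.2,0,8.76],[0,0,0,0,8.76],[0,0,0,0,4.8],[0,0,0,0,4.8],[0,0,0,0,4.8],[0,0,0,0,4.8],[0,0,0,0,4.8]]

```text
clock: 6.85
tool_pos: [0.4601, -0.0415, 0.0118]
orientation: [-180.0, -0.0, -25.5]
force: [0.1, -0.5, 1.8]
opening: 0.054
gripper_force: 30.0
```

Call:
step_arm:
  moves:
    - [[0,0,2,0,4.8],[0,0,4.5,0,4.8],[0,0,4.5,0,4.8],[0.37,4.1,0,0.083,4.8],[0.37,4.1,0,0.083,4.8],[0.37,4.1,0,0.083,4.8],[0.37,4.1,0,0.083,4.8],[0.37,4.1,0,0.083,4.8],[0.37,4.1,0,0.083,4.8],[0.37,4.1,0,0.082,4.8]]

```text
clock: 7.85
tool_pos: [0.4852, 0.2469, 0.1213]
orientation: [180.0, 0.0, 8.0]
force: [1.8, -0.5, -1.5]
opening: 0.0539
gripper_force: 30.0
```

Call:
step_arm:
  moves:
    - [[0.2,3,0,0,4.8],[0.2,1.3,-2,0,4.8],[0,0,0,0,4.8],[0,0,0,0,4.8]]

```text
clock: 8.25
tool_pos: [0.489, 0.2877, 0.1007]
orientation: [179.9, 0.1, 7.8]
force: [-0.8, 0.5, -0.7]
opening: 0.0539
gripper_force: 30.0
```

Run:
```python
from h import *
o=ctrl.get_obs();print(o['tool_pos'],o['orientation'],o['force'])
p,d,i=snap('scene'); W=cloud(d,i)
q=W[200:460,150:420].reshape(-1,3)
zt=o['tool_pos'][2]-.0118+.044
m=(abs(q[:,2]-zt)<.004)&(np.hypot(q[:,0]-.49,q[:,1]-.29)<.1)
# tray top in tool frame
a=np.deg2rad(o['orientation'][2]);e=np.array([np.cos(a),np.sin(a)]);f=np.array([-e[1],e[0]])
dd=q[m][:,:2]-o['tool_pos'][:2]
print(m.sum(),cv2.minAreaRect((q[m][:,:2]*1000).astype(np.float32)),np.percentile(dd@e,[0.5,99.5]),np.percentile(dd@f,[.5,99.5]))
# key
k=(abs(q[:,2]-.036)<.004)&(np.hypot(q[:,0]-.49,q[:,1]-.29)<.026);print('key vis',k.sum())
p,d,i=snap('side')
c=p[230:400,270:460];cv2.imwrite('pics/s2.png',cv2.resize(c,None,fx=3.5,fy=3.5,interpolation=cv2.INTER_CUBIC))
```

```text
[0.48897451 0.28774239 0.10073949] [1.79899905e+02 1.16475806e-01 7.77106314e+00] [-0.75630582  0.49001265 -0.6908373 ]
177 ((429.6495361328125, 277.40283203125), (28.249103546142578, 47.98750686645508), 7.253316879272461) [-0.07442934 -0.0474585 ] [-0.02547243  0.02141751]
key vis 0
```

View pics/s2.png

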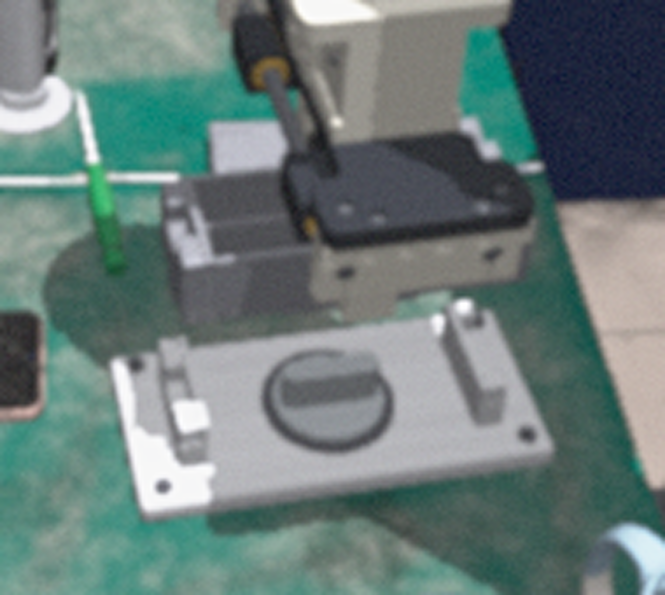

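The side view shows the tray level in the fingers above the dock, and the key bar (280–380, 380) parallel to the dock's long edge. Lowering.

Call:
step_arm:
  moves:
    - [[0.1,0.25,-1.5,0,4.8],[0,0,-1.5,0,4.8],[0,0,0,0,4.8],[0,0,0,0,4.8]]

```text
clock: 8.75
tool_pos: [0.491, 0.2904, 0.0723]
orientation: [-180.0, -0.0, 7.7]
force: [1.0, 1.2, -1.8]
opening: 0.0539
gripper_force: 30.0
```

Call:
step_arm:
  moves:
    - [[-0.12,0,-1,0,4.8],[0,0,-1,0,4.8],[0,0,-0.5,0,4.8],[0,0,-0.4,0,4.8],[0,0,-0.3,0,4.8],[0,0,-0.1,0,4.8],[0,0,0,0,4.8]]

```text
clock: 9.45
tool_pos: [0.4894, 0.2908, 0.0398]
orientation: [180.0, -0.0, 7.8]
force: [-5.5, -3.1, 11.8]
opening: 0.054
gripper_force: 30.0
```

Call:
step_arm:
  moves:
    - [[0,0,0,0,7],[0,0,0,0,8],[0,0,0,0,8.76],[0,0,3,0,8.76],[0,0,4.5,0,8.76],[-0.14,-4.6,1,0.05,8.76],[-0.14,-4.7,0,0.05,8.76],[-0.14,-4.7,0,0.05,8.76],[-0.14,-4.7,0,0.05,8.76],[-0.14,-4.7,0,0.07,8.76]]

```text
clock: 10.45
tool_pos: [0.4822, 0.0553, 0.1238]
orientation: [180.0, -0.0, 23.4]
force: [1.6, -0.1, 0.5]
opening: 0.0874
gripper_force: 0.0
```

Run:
```python
from h import *
o=ctrl.get_obs();print(o['tool_pos'],o['orientation'],o['force'])
p,d,i=snap('scene'); W=cloud(d,i)
q=W[280:460,150:360].reshape(-1,3)
m=(abs(q[:,2]-.071)<.005)&(np.hypot(q[:,0]-.49,q[:,1]-.29)<.1)
print(m.sum(),cv2.minAreaRect((q[m][:,:2]*1000).astype(np.float32)))
x=q[m]-[.49,.29,.072];a=np.deg2rad(7.7);A=np.c_[x[:,:2]@np.array([[np.cos(a),-np.sin(a)],[np.sin(a),np.cos(a)]]),np.ones(len(x))]
s=np.linalg.lstsq(A,x[:,2],rcond=None)[0];print('slopes mm over 150/54 and offset',s*[150,54,1000])
```

```text
[0.48224947 0.05528333 0.12376441] [ 1.79997418e+02 -3.82085043e-02  2.33794885e+01] [ 1.5572838  -0.10016341  0.4508203 ]
1080 ((489.830810546875, 292.4841613769531), (150.76370239257812, 56.32033920288086), 7.084341526031494)
slopes mm over 150/54 and offset [ 0.10830139 -0.02058603 -1.31095831]
```

Deep tray is seated and level. On to the shallow tray.

Call:
step_arm:
  moves:
    - [[-0.14,-4.3,0,0,8.76],[-0.14,-4.3,0,0,8.76],[-0.14,-4.3,0,0,8.76],[-0.14,-4.3,0,0,8.76],[-0.14,-4.3,0,0,8.76],[-0.1,-4.4,-2,0,8.76],[0,0,-3,0,8.76],[0,0,-2,0,8.76],[0,0,0,0,8.76],[0,0,0,0,8.76]]

```text
clock: 11.5
tool_pos: [0.4747, -0.2022, 0.0537]
orientation: [-180.0, 0.0, 23.2]
force: [-0.1, -1.0, -0.1]
opening: 0.0876
gripper_force: 0.0
```

Call:
step_arm:
  moves:
    - [[-0.06,-0.13,-1.5,0,8.76],[0,0,-1.7,0,8.76],[0,0,-1,0,8.76],[0,0,0,0,8.76],[0,0,0,0,5.4],[0,0,0,0,5.4],[0,0,0,0,5.4],[0,0,0,0,5.4],[0,0,0,0,5.4]]

```text
clock: 12.4
tool_pos: [0.4742, -0.2034, 0.012]
orientation: [180.0, -0.0, 23.2]
force: [-0.7, 0.7, 4.3]
opening: 0.0597
gripper_force: 30.0
```

Call:
step_arm:
  moves:
    - [[0,0,2,0,5.4],[0,0,4.5,0,5.4],[0,0,4.5,0,5.4],[0.14,3.5,3,-0.03,5.4],[0.14,4.5,0,-0.04,5.4],[0.14,4.5,0,-0.04,5.4],[0.14,4.5,0,-0.04,5.4],[0.14,4.5,0,-0.04,5.4],[0.14,4.5,0,-0.04,5.4],[0.14,4.5,0,-0.04,5.4]]

```text
clock: 13.4
tool_pos: [0.4831, 0.1033, 0.1516]
orientation: [-180.0, 0.0, 7.7]
force: [1.2, -1.3, -1.4]
opening: 0.0599
gripper_force: 30.0
```

Call:
step_arm:
  moves:
    - [[0.14,4.5,0,0,5.4],[0.14,4.5,0,0,5.4],[0.14,4.5,0,0,5.4],[0.14,4,0,0,5.4],[0.1,1.5,0,0,5.4],[0,0,0,0,5.4],[0,0,0,0,5.4]]

```text
clock: 14.1
tool_pos: [0.4898, 0.2909, 0.1509]
orientation: [179.9, 0.1, 7.8]
force: [-0.0, -0.5, -1.8]
opening: 0.0593
gripper_force: 30.0
```

Call:
step_arm:
  moves:
    - [[0,0,-3,0,5.4],[0,0,-2,0,5.4],[0,0,-0.9,0,5.4],[0,0,-0.6,0,5.4],[0,0,-0.5,0,5.4],[0,0,-0.4,0,5.4],[0,0,-0.3,0,5.4],[0,0,0,0,5.4],[0,0,0,0,5.4]]

```text
clock: 15.0
tool_pos: [0.4904, 0.2918, 0.0748]
orientation: [-180.0, -0.0, 7.8]
force: [0.4, 0.1, -2.6]
opening: 0.06
gripper_force: 30.0
```

Call:
step_arm:
  moves:
    - [[0,-0.08,-0.1,0,5.4],[0,0,-0.05,0,5.4],[0,0,0,0,5.4]]

```text
clock: 15.3
tool_pos: [0.4906, 0.2912, 0.074]
orientation: [-180.0, -0.1, 7.8]
force: [-2.2, 0.2, 4.7]
opening: 0.0597
gripper_force: 30.0
```

Call:
step_arm:
  moves:
    - [[0,0,0,0,7],[0,0,0,0,8],[0,0,0,0,8.76],[0,0,3,0,8.76],[0,0,4,0,8.76],[-0.85,-4.2,0,-0.034,8.76],[-0.85,-4.3,0,-0.034,8.76],[-0.85,-4.3,0,-0.034,7],[-0.85,-4.3,0,-0.033,5],[0,0,0,0,4]]

```text
clock: 16.3
tool_pos: [0.4543, 0.1158, 0.143]
orientation: [180.0, 0.1, -0.2]
force: [0.1, 0.8, 0.3]
opening: 0.0693
gripper_force: 0.0
```

Run:
```python
from h import *
o=ctrl.get_obs();print(o['tool_pos'],o['orientation'],o['force'])
p,d,i=snap('scene'); W=cloud(d,i)
q=W[280:460,150:360].reshape(-1,3)
m=(abs(q[:,2]-.095)<.005)&(np.hypot(q[:,0]-.49,q[:,1]-.29)<.1)
print(m.sum(),cv2.minAreaRect((q[m][:,:2]*1000).astype(np.float32)))
x=q[m]-[.49,.29,.096];a=np.deg2rad(7.7);A=np.c_[x[:,:2]@np.array([[np.cos(a),-np.sin(a)],[np.sin(a),np.cos(a)]]),np.ones(len(x))]
s=np.linalg.lstsq(A,x[:,2],rcond=None)[0];print('slopes',s*[150,54,1000])
# lid near end: min height profile
q=W.reshape(-1,3);m=(q[:,0]>.365)&(q[:,0]<.386)&(abs(q[:,1]-.122)<.04)&(q[:,2]<.02)&(q[:,2]>.003)
for r in q[m][np.argsort(q[m][:,1])]: print(*(r*1000).round(0).astype(int),sep=',',end=' ')
```

```text
[0.45427781 0.1158377  0.14300876] [ 1.79981195e+02  6.92738338e-02 -2.23832243e-01] [0.10592844 0.81139085 0.28460467]
1202 ((490.74774169921875, 292.7633972167969), (150.74790954589844, 62.65510559082031), 7.271024703979492)
slopes [ 0.18265401  0.10007428 -1.24890563]
383,89,3 369,94,4 385,94,17 382,95,15 382,95,17 370,95,4 384,95,16 385,96,15 383,96,15 382,97,14 384,98,16 385,98,15 383,99,12 369,99,3 383,100,16 384,101,17 385,102,16 383,102,16 384,103,16 382,103,15 386,104,18 385,104,15 382,105,13 366,105,4 383,105,3 382,105,17 368,106,3 384,106,16 374,106,3 385,107,16 382,107,16 372,107,3 370,108,3 381,108,15 382,109,3 383,109,17 382,109,9 383,109,15 382,110,8 385,110,17 384,111,16 381,111,16 385,111,17 383,112,14 382,112,7 385,112,16 382,112,13 381,113,12 383,114,17 385,114,18 383,114,15 385,114,16 367,115,3 382,115,8 382,115,11 383,116,7 382,116,15 384,116,16 386,116,17 382,117,3 382,117,6 385,117,16 382,118,13 384,118,14 384,118,12 370,118,3 385,119,17 381,119,19 382,119,6 382,119,3 382,119,9 382,119,12 385,120,16 386,121,16 386,121,19 383,121,16 382,122,9 382,122,12 384,122,17 382,123,16 383,123,4 384,123,15 386,123,16 383,124,13 383,124,11 382,124,9 385,125,16 381,125,5 382,126,5 383,126,13 383,126,16 383,126,8 382,127,13 386,128,15 384,128,17 384,128,15 385,129,15 382,129,12 382,130,15 383,130,8 381,130,11 383,130,4 386,131,16 386,131,19 382,132,9 382,132,18 384,132,16 386,133,15 383,133,3 382,133,17 383,133,15 382,134,8 383,134,14 385,134,15 382,134,12 384,135,13 386,136,16 383,136,10 384,136,5 382,136,5 383,137,14 382,137,10 384,138,18 383,139,17 382,139,15 384,140,16 386,140,18 386,140,15 385,141,11 371,142,4 384,142,16 382,142,18 374,142,3 381,143,18 385,143,16 382,144,15 384,145,17 385,146,16 383,146,14 383,146,17 385,146,15 386,148,18 385,148,16 383,148,15 384,149,15 382,150,16 385,151,17 383,151,17 382,152,15 384,152,16 384,152,13 386,152,18
```

Shallow tray is level and seated. The lid's near lug spans y 109–137 mm (about 28 mm), so the wide lug is near and no half turn is needed.

Call:
step_arm:
  moves:
    - [[0.22,0.46,-2,0,4.5],[0,0,-4,0,4.5],[0,0,-2.5,0,4.5],[0,0,-1,0,4.5],[0,0,0,0,4.5],[0,0,0,0,4.5]]

```text
clock: 16.95
tool_pos: [0.4593, 0.1251, 0.0488]
orientation: [-180.0, -0.1, 0.1]
force: [0.0, 0.5, 0.3]
opening: 0.0451
gripper_force: 0.0
```

Call:
step_arm:
  moves:
    - [[-0.28,-0.47,-1,0,4.5],[0,0,-1,0,4.5],[0,0,-0.9,0,4.5],[0,0,0,0,4.5],[0,0,0,0,1],[0,0,0,0,1],[0,0,0,0,1],[0,0,0,0,1],[0,0,0,0,1]]

```text
clock: 17.85
tool_pos: [0.4559, 0.1199, 0.0193]
orientation: [-180.0, -0.0, 0.0]
force: [-0.9, 0.9, 0.9]
opening: 0.0138
gripper_force: 30.0
```

Call:
step_arm:
  moves:
    - [[0,0,2,0,1],[0,0,4.5,0,1],[0,0,4.5,0,1],[0,0,4,0,1],[0.85,4.3,0,0.034,1],[0.85,4.3,0,0.034,1],[0.85,4.3,0,0.034,1],[0.85,4.2,0,0.033,1],[0,0,0,0,1],[0,0,0,0,1]]

```text
clock: 18.85
tool_pos: [0.4891, 0.2913, 0.1681]
orientation: [179.9, 0.1, 7.8]
force: [-0.2, -1.0, -1.5]
opening: 0.0138
gripper_force: 30.0
```

Call:
step_arm:
  moves:
    - [[0.06,0,-2,0,1],[0,0,-1.5,0,1],[0,0,-1,0,1],[0,0,-0.5,0,1],[0,0,-0.4,0,1],[0,0,-0.4,0,1],[0,0,0,0,1],[0,0,0,0,1]]

```text
clock: 19.65
tool_pos: [0.4905, 0.2908, 0.1114]
orientation: [-180.0, -0.0, 7.7]
force: [0.4, 0.3, -1.9]
opening: 0.0136
gripper_force: 30.0
```

Call:
step_arm:
  moves:
    - [[0,0,-0.3,0,1],[0,0,-0.25,0,1],[0,0,-0.1,0,1],[0,0,0,0,1],[0,0,0,0,1]]

```text
clock: 20.15
tool_pos: [0.4904, 0.2908, 0.1053]
orientation: [-180.0, -0.0, 7.8]
force: [-3.3, -0.6, 4.8]
opening: 0.0138
gripper_force: 30.0
```

Seated at the expected height; release, back off and check.

Call:
step_arm:
  moves:
    - [[0,0,0,0,2.5],[0,0,0,0,4],[0,0,0,0,4.5],[0,0,2,0,4.5],[0,0,4,0,4.5],[-0.5,-4,2,0,4.5],[-0.5,-4.5,0,0,4.5],[-0.5,-4.5,0,0,4.5],[-0.5,-4.5,0,0,4.5],[0,0,0,0,4.5]]

```text
clock: 21.15
tool_pos: [0.4689, 0.1117, 0.1847]
orientation: [180.0, 0.0, 7.6]
force: [0.1, 0.8, -0.0]
opening: 0.0452
gripper_force: 0.0
```

Run:
```python
from h import *
p,d,i=snap('scene'); W=cloud(d,i)
q=W[240:460,150:380].reshape(-1,3)
m=(abs(q[:,2]-.101)<.005)&(np.hypot(q[:,0]-.49,q[:,1]-.29)<.1)
print(m.sum(),cv2.minAreaRect((q[m][:,:2]*1000).astype(np.float32)))
x=q[m]-[.49,.29,.102];a=np.deg2rad(7.7);A=np.c_[x[:,:2]@np.array([[np.cos(a),-np.sin(a)],[np.sin(a),np.cos(a)]]),np.ones(len(x))]
print('slopes',np.linalg.lstsq(A,x[:,2],rcond=None)[0]*[150,54,1000])
p,d,i=snap('side');c=p[200:400,180:460]
cv2.imwrite('pics/end.png',cv2.resize(c,None,fx=2.8,fy=2.8,interpolation=cv2.INTER_CUBIC))
```

```text
3263 ((491.379638671875, 292.6319274902344), (151.57061767578125, 61.473114013671875), 7.4305500984191895)
slopes [ 0.25623637 -0.52599168  0.41960208]
```

View pics/end.png

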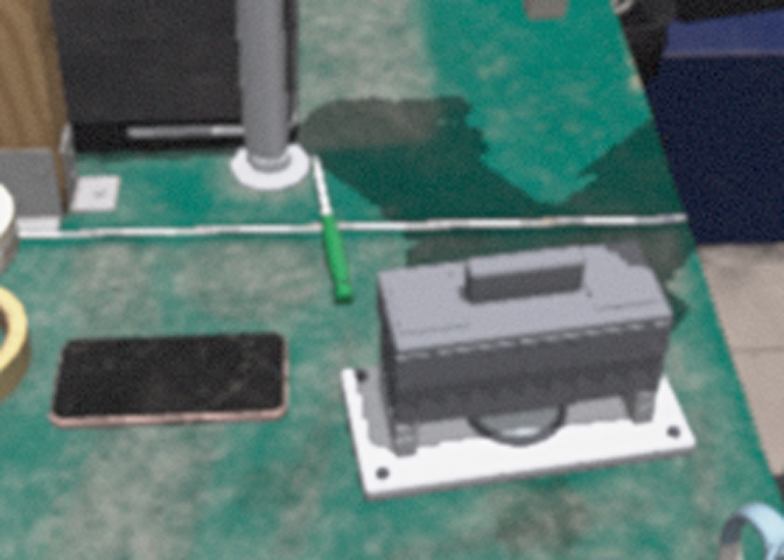

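The side view shows the stack closed and level on the dock (380–670, 250–450), with the phone and screwdriver undisturbed.

```bash
python3 -c "
from plant import close_job
print(close_job())"
```

```text
the job is handed in; nothing more can be done
None
```

I turned the key in line with the dock and stacked the deep tray, shallow tray and lid in that order. The camera checks show each one level and fully down, the phone and screwdriver lie where they were, and I handed the job in at about 21 s.

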